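# Fix the sanding stick in the bench hold-down, a quarter turn past touch

### The job

Lay the sanding stick in the channel of the bench clamp with its bare wooden end fully home against the end stop and let go of it. Then turn the knob clockwise until the foot just touches the stick, and tighten a further quarter turn, no more, so that the soft wood is held but not crushed; let go and leave the other things on the bench where they are.

Things in the scene. Friction and masses are not known exactly. Their poses are not given: they have to be found in the camera images.
- stick_center (a point): Centre of the loose sanding stick: a flat bar 150 mm long, 20 mm wide, 10 mm thick (this point about half-way up), 60 g, lying flat. Its y axis runs along the bar; most of the bar has a black abrasive face, and the last third or so at its -y end is bare light wood (the other end shows only a sliver of wood).
- stick_butt (a point): Middle of the end face of the stick's bare wooden end, 75 mm along -y from stick_center; same axes. (Nearby, not to be bumped: a fixed bench vice, 115 mm high, at x 0.20 to 0.38, y -0.05 to 0.07.)
- clamp: The fixed bench clamp: grey C-frame on a 152 x 80 x 10 mm base plate, its open mouth roughly towards the robot and a little to its right. Origin on the bench, under the vertical screw axis. x horizontal, along the channel into the clamp; y across; z up. The frame's arm (68 to 95 mm above the bench) overhangs the channel from the back as far as 16 mm in front (-x) of the screw axis.
- channel_end (a point): Middle of the face of the channel's end stop, at floor height, 26 mm behind (+x of) the screw axis, clamp's axes. From here the channel runs 97 mm towards -x, 25 mm wide between steel walls (tops 37 mm above the bench), flared at its mouth. Its floor is set 28.5 to 31.5 mm above the bench, differently each time. A stick fully home sticks out about 53 mm at the mouth and stays lying by itself.
- knob_grip (a point): Centre of the clamp's round ribbed steel knob (34 mm across, 24 mm high), on the screw axis, 134 to 137 mm above the bench at the start; x horizontal, turning with the knob, towards the small pointer rib on its top face. A hub 18 mm across and 12 mm high lies under it. Clockwise from above tightens; the knob sinks with the screw, 16 mm a turn, and stays where it is left. Its own stop lies beyond the work.
- screw_axis (a point): Middle of the top of the frame's arm, 95 mm above the bench, on the screw axis; fixed. The screw carries a sprung swivelling foot, a 19 mm disc, which starts 2.5 to 8.5 mm (0.15 to 0.55 turn) above a stick in the channel. Turning takes 0.28 N m of friction; at touch 0.1 N m more sets in within 10 degrees, then 0.06 N m per radian. A hand at rest may feel the friction either way, so compare readings taken alike.

How it is judged (in metres and radians):
On the way, in this order (a step that is already met when the one before it is completed fails the run):
1. the stick lies in the channel, its wooden end within 5 mm of the end stop, released, with the foot not yet on it (x of stick_butt in the frame of channel_end between -0.005 and 0.003 m and y of stick_butt in the frame of channel_end between -0.006 and 0.006 m and z of stick_butt in the frame of channel_end between 0 and 0.012 m and contact force between foot_c0 and stick below 1 N and contact force between the fingers and stick below 0.3 N), for 0.2 s.
2. the foot touches the stick (over 5 N) while the stick is home (x of stick_butt in the frame of channel_end between -0.005 and 0.003 m and y of stick_butt in the frame of channel_end between -0.006 and 0.006 m and z of stick_butt in the frame of channel_end between 0 and 0.012 m and contact force between foot_c0 and stick above 5 N), for 0.1 s.
At the end, for the whole second after the job is handed in: The stick lies in the channel with its wooden end within 5 mm of the end stop and within 6 mm of the middle, at rest; the foot presses it with 64 to 96 N, which is a quarter turn past first touch, give or take 35 degrees (55 to 125 degrees); stick and knob are released (x of stick_butt in the frame of channel_end between -0.005 and 0.003 m and y of stick_butt in the frame of channel_end between -0.006 and 0.006 m and z of stick_butt in the frame of channel_end between 0 and 0.012 m and contact force between foot_c0 and stick between 64 and 96 N and linear speed of stick below 0.01 m/s and contact force between the fingers and clamp below 0.3 N and contact force between the fingers and stick below 0.3 N).
It fails at once if the foot crushes the stick (over 112 N, about 160 degrees past touch) (contact force between foot_c0 and stick above 112 N).
It fails at once if another loose thing on the bench is moved by more than 20 mm (distance of any of tweezers, steel_block, charcoal, wood_clamp, tin, dish from where it was at the start of the episode above 0.02 m).
It also fails if it takes over 72 s, if anything falls off the work surface, if the arm or the gripper's body presses on something with over 40 N, if the wrist force passes 120 N, or if a joint passes its speed limit or range.

### The arm

A 6-joint arm with a two-finger parallel gripper is mounted at the origin on a cart in front of the work surface, level with it; the furniture and walls round the work are solid. World frame = base frame: x ahead of the robot, y to its left, z up, the work surface at z = 0. Lengths are in m, angles in degrees, forces in N, time in s.
With the tool pointing down it reaches from about 0.35 to 0.875 m from the base axis. Payload 4.2 kg.
Tool frame: the origin (TCP) lies midway between the tips of the shut fingers; the grasp point (between the pads) lies 19 mm behind it; z points along the fingers, y is the line along which they close (so a half turn about z gives the same grasp; the last joint's range is limited). The gripper opens to 87 mm and grips with 3 to 60 N. Pads are 19 mm wide; open, the fingers measure 117 mm over their backs; the gripper's body (75 mm by 190 mm) begins 51 mm behind the grasp point.
Start: joints at [-49.011, 22.042, 0.453, 0, -68.411, -14.817], TCP at [0.276, -0.561, 0.223] pointing down, gripper open.
Joint ranges: [-179.83, 179.83], [-69.29, 118.12], [-61.27, 80.66], [-181.25, 117.63], [-171.15, -9.14], [-177.46, 177.46]. Speed limits (degrees/s): [159.86, 159.86, 180, 180, 180, 180].

### API

Orientations are given as a 3x3 rotation matrix whose columns are the frame's x, y, z axes.
In Python, from station import sense, capture, camera_params, finish_job gives the robot as it stands.
- The arm moves only by the tool drive_tool, never from a script. Its argument "rows" is a list of rows, each an object of numbers: "tx", "ty", "tz": the shift along the tool's x, y, z in cm; "ax", "ay", "az": the turn, a rotation vector about the tool's x, y, z in rad; "claw": the finger opening in cm, from 0 to 8.7. In form: [{"tx": .., "ty": .., "tz": .., "ax": .., "ay": .., "az": .., "claw": ..}, ...]. A call has 1 to 10 rows; each row shifts and turns the commanded pose from where the row before left it, along the tool's axes as they then stand; what a row does not reach is not made up. A row lasts 1/12 s, in which the tool goes at most 41.7 mm and 7.16 degrees, less where a joint would pass 70% of its speed; a pose out of reach is approached as far as the arm can. A call with a gripper value outside its range is refused whole. The fingers move at their own pace and stop on an object; the grip force is fixed at half the most. Time passes only in rows, so rows that do not move let the fingers close. It gives the time, the measured TCP pose, the force, the opening and the grip force at its end, in the units of the state.
- sense(): the state, without advancing time (a new reading comes with each control period).
- capture(name): name is "scene" or "top" or "wrist"; returns (picture, depth): 384x512x3 uint8, red, green, blue; 384x512 float32, m along the optical axis (not along the pixel's ray), 0 where there is no reading.
- camera_params(name): a dict with "intrinsics" (3x3 intrinsics, pixels), "R" (3x3) and "t" (3): a world point X has camera coordinates R X + t; the wrist camera has in their place "tool_from_camera" (4x4, takes a point from camera to tool coordinates, whose origin is the TCP and whose axes are the flange's). Camera axes: x right, y down, z forward; pixel columns grow to the right and rows downward; lengths in m; the calibration is good to about 2 mm. A picture is of the moment at which its call begins: read the wrist's pose just before it. camera_params takes no time and is no camera call.
- finish_job(): hands the job in; it is judged then, once.
The state is a dict: "time_s": time; "joints": joint angles; "joint_velocities": joint speeds; "effort": joint torques, N m; "tcp_pos": TCP position; "ee_rot": TCP orientation; "wrist_force": force on the tool from outside, world axes, zero at the start; "moment": the same for the moment, N m; "gripper_width": opening from 0.0 (shut) to 1.0 (fully open); "gripper_force": force on a finger pad.
Only numpy, scipy, OpenCV 4.12 (cv2) and the standard library are available. Lean on these libraries where they do the work, as an engineer would, in place of code of your own. Each camera call takes 0.05 s, during which the arm holds its last target. There are 200 camera calls.

## Working session

There is one attempt and no reset: what is moved stays moved. The work goes in short steps, Python scripts to look and compute and a tool call to move; the robot and the scene stay as the last step left them, time stands still between calls to the robot, and variables do not carry over. Pictures are saved under pics/ and viewed, at most 10 in all, crops included, and the job is handed in when it is done.

Besides the shell and the picture viewer there is one more tool, called after "Call:" as name(argument=value, ...) on one line, values as JSON. drive_tool: Moves the arm, as the interface text tells. Its arguments: {"type":"object","properties":{"rows":{"type":"array"}},"required":["rows"]}

```bash
mkdir -p pics; ls; cat > h.py <<'E'
import numpy as np, cv2
from station import sense, capture, camera_params, finish_job
def snap(n,f):
    s=sense(); im,d=capture(n); np.savez(f'pics/{f}.npz',im=im,d=d,p=s['tcp_pos'],R=s['ee_rot']); cv2.imwrite(f'pics/{f}.png',im[:,:,::-1]); return im,d,s
def cam(n,s=None):
    c=camera_params(n); K=np.array(c['intrinsics'])
    if n=='wrist':
        T=np.array(c['tool_from_camera']); R=np.array(s['ee_rot'])
        return K,R@T[:3,:3],R@T[:3,3]+np.array(s['tcp_pos'])
    R=np.array(c['R']); return K,R.T,-R.T@np.array(c['t'])
def ray(C,u,v,z):
    K,R,o=C; d=R@np.linalg.solve(K,[u,v,1.]); return o+d*(z-o[2])/d[2]
def pts(C,d):
    K,R,o=C; v,u=np.mgrid[:d.shape[0],:d.shape[1]]
    q=np.stack([(u-K[0,2])/K[0,0]*d,(v-K[1,2])/K[1,1]*d,d],-1); return q@R.T+o
E
python3 - <<'E'
from h import *
a,_,s=snap('scene','s0'); b,_,_=snap('top','t0')
print(s)
for n in('scene','top'): print(cam(n)[2])
cv2.imwrite('pics/top0.png',cv2.resize(b,(800,600))[:,:,::-1]); cv2.imwrite('pics/sc0.png',cv2.resize(a,(800,600))[:,:,::-1])
E
```

```text
pics
{'time_s': 0.0, 'joints': array([-4.90110713e+01,  2.20897995e+01,  3.81199176e-01, -2.84290972e-02,
       -6.84099272e+01, -1.48154779e+01]), 'joint_velocities': array([ 0.04238768, -0.03886801,  0.08324693, -0.06004547, -0.00593093,
        0.06520126]), 'effort': array([-1.83108546e-03, -3.90663886e+01,  1.87402332e+01,  4.22005445e+00,
        1.09117161e-02, -2.11839233e-04]), 'tcp_pos': array([ 0.27543069, -0.56038465,  0.22148087]), 'ee_rot': array([[-8.97543540e-01, -4.40924683e-01, -1.00859699e-03],
       [-4.40925829e-01,  8.97541608e-01,  1.86411107e-03],
       [ 8.33251782e-05,  2.11783732e-03, -9.99997754e-01]]), 'wrist_force': array([-0.56999072, -0.2862409 ,  0.63084349]), 'moment': array([-0.07000474, -0.0209379 , -0.0073198 ]), 'gripper_force': 0.0, 'gripper_width': 0.9994693275162073}
[-0.0199637   0.4420469   1.04587367]
[ 0.39165245 -0.07842489  1.09671952]
```

View pics/top0.png

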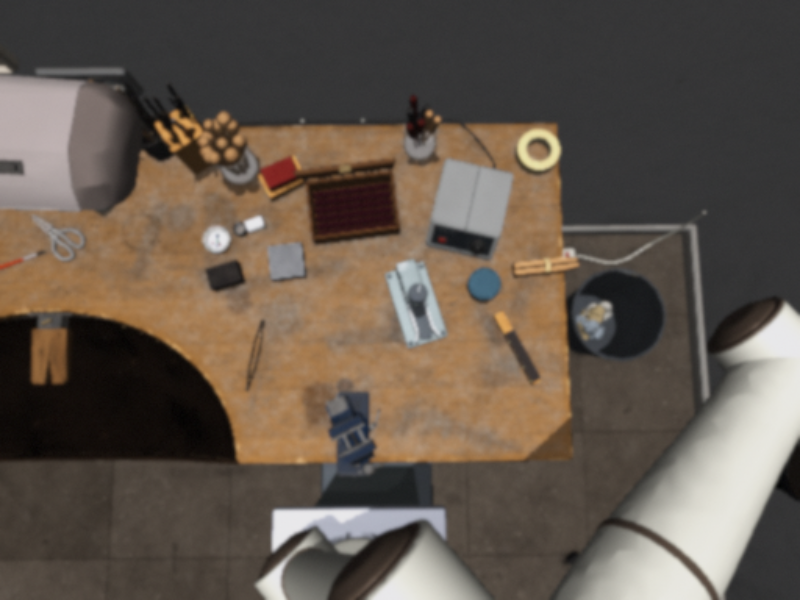

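View pics/sc0.png

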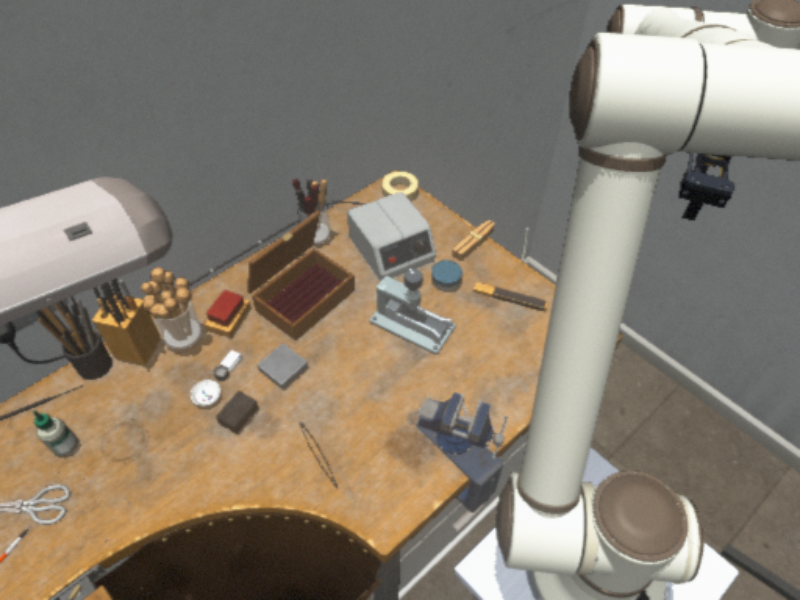

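The top view (800x600) shows the stick with its wooden end at (500,318) and its black end at (536,378). The clamp has its knob at (417,293) and its mouth near (433,340). The dish is at (485,284).

```bash
python3 - <<'E'
from h import *
z=np.load('pics/t0.npz'); im,d=z['im'],z['d']; C=cam('top'); P=pts(C,d)
sub=(slice(195,250),slice(312,352))
hsv=cv2.cvtColor(im,cv2.COLOR_RGB2HSV)
dark=np.zeros(d.shape,bool); dark[sub]=(hsv[sub][...,2]<75)
v,u=np.nonzero(dark); print('dark n',len(u))
r=cv2.minAreaRect(np.stack([u,v],1).astype(np.float32)); print(r)
for c in cv2.boxPoints(r): print(ray(C,*c,0.01).round(4))
print('wood end',ray(C,500*.64,315*.64,0.01).round(3),'black end',ray(C,537*.64,379*.64,.01).round(3))
print('P stick', P[225,332])
# clamp
Q=P[160:225,240:290].reshape(-1,3)
for a,b in((.005,.02),(.06,.1),(.1,.18)):
    m=Q[(Q[:,2]>a)&(Q[:,2]<b)]; print(a,b,len(m),m.mean(0).round(4) if len(m) else '')
    if len(m)>5: 
        r=cv2.minAreaRect((m[:,:2]*1000).astype(np.float32)); print(r, (cv2.boxPoints(r)).round(0).tolist())
E
```

```text
dark n 164
((333.7877197265625, 227.61793518066406), (32.34381866455078, 5.4392008781433105), 60.945396423339844)
[ 0.4677 -0.2829  0.01  ]
[ 0.4754 -0.2973  0.01  ]
[ 0.3917 -0.3406  0.01  ]
[ 0.3841 -0.3264  0.01  ]
wood end [ 0.507 -0.274  0.01 ] black end [ 0.386 -0.339  0.01 ]
P stick [ 0.43725429 -0.3067104   0.01080834]
0.005 0.02 699 [ 0.5237 -0.1104  0.0102]
((539.0240478515625, -132.50326538085938), (159.17596435546875, 150.58151245117188), 19.920244216918945) [[439.0, -89.0], [490.0, -230.0], [640.0, -176.0], [588.0, -35.0]]
0.06 0.1 250 [ 0.5677 -0.0967  0.0894]
((556.9678344726562, -102.03781127929688), (85.46615600585938, 35.461265563964844), 17.23344612121582) [[511.0, -98.0], [521.0, -132.0], [603.0, -106.0], [593.0, -72.0]]
0.1 0.18 135 [ 0.5297 -0.1098  0.1464]
((529.8140258789062, -109.10112762451172), (31.83479118347168, 31.259544372558594), 1.2304428815841675) [[514.0, -94.0], [514.0, -125.0], [546.0, -124.0], [545.0, -93.0]]
```

Call:
drive_tool(rows=[{"tx": -3.3,"ty": 2.1},{"tx": -3.3,"ty": 2.1},{"tx": -3.3,"ty": 2.1},{"tx": -3.3,"ty": 2.1},{"tx": -3.3,"ty": 2.1},{"tx": -3.3,"ty": 2.1},{"tx": -3.2,"ty": 2.4,"az": -0.055},{},{}])

```text
invalid input at $.rows[0]: expected keys tx, ty, tz, ax, ay, az, claw
```

```bash
python3 - <<'E'
from h import *
a,_,s=snap('wrist','w1'); print(s['tcp_pos'],s['ee_rot'],s['joints'],s['time_s']); print(camera_params('wrist'))
cv2.imwrite('pics/w1b.png',cv2.resize(a,(800,600))[:,:,::-1])
E
```

```text
[ 0.27543059 -0.56044287  0.22159374] [[-8.97539904e-01 -4.40932156e-01 -9.76640807e-04]
 [-4.40933217e-01  8.97538336e-01  1.68341407e-03]
 [ 1.34301170e-04  1.94156467e-03 -9.99998106e-01]] [-4.90119555e+01  2.20853832e+01  3.88703208e-01 -2.26100053e-02
 -6.84128310e+01 -1.48162738e+01] 0.1
{'intrinsics': array([[294.62171099,   0.        , 253.12529389],
       [  0.        , 294.62171099, 195.78566931],
       [  0.        ,   0.        ,   1.        ]]), 'tool_from_camera': array([[-6.87856667e-05, -9.59190503e-01, -2.82760629e-01,
         7.83045810e-02],
       [ 9.99999983e-01, -1.14860100e-04,  1.46367800e-04,
         2.90430625e-04],
       [-1.72872518e-04, -2.82760614e-01,  9.59190495e-01,
        -1.62174534e-01],
       [ 0.00000000e+00,  0.00000000e+00,  0.00000000e+00,
         1.00000000e+00]])}
```

View pics/w1b.png

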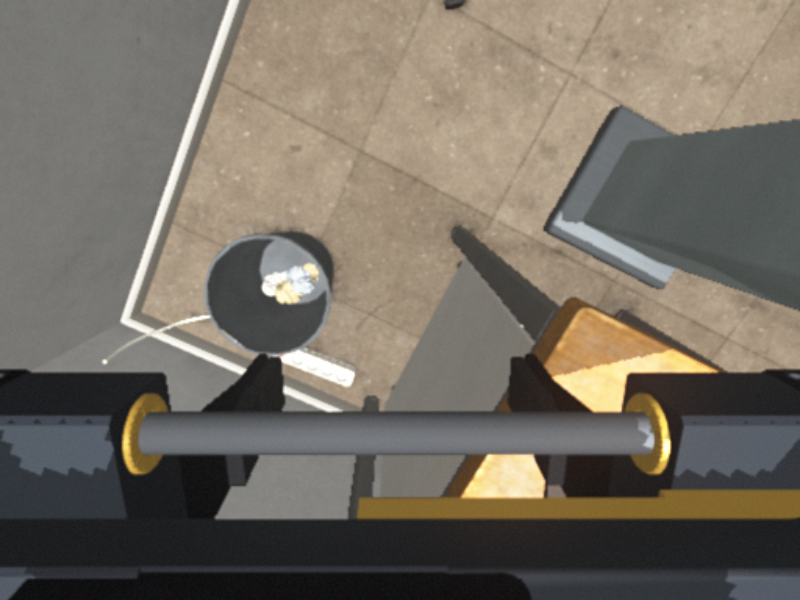

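Call:
drive_tool(rows=[{"tx": -3.3,"ty": 2.1,"tz": 0,"ax": 0,"ay": 0,"az": 0,"claw": 8.7},{"tx": -3.3,"ty": 2.1,"tz": 0,"ax": 0,"ay": 0,"az": 0,"claw": 8.7},{"tx": -3.3,"ty": 2.1,"tz": 0,"ax": 0,"ay": 0,"az": 0,"claw": 8.7},{"tx": -3.3,"ty": 2.1,"tz": 0,"ax": 0,"ay": 0,"az": 0,"claw": 8.7},{"tx": -3.3,"ty": 2.1,"tz": 0,"ax": 0,"ay": 0,"az": 0,"claw": 8.7},{"tx": -3.3,"ty": 2.1,"tz": 0,"ax": 0,"ay": 0,"az": 0,"claw": 8.7},{"tx": -3.2,"ty": 2.4,"tz": 0,"ax": 0,"ay": 0,"az": 0,"claw": 8.7},{"tx": 0,"ty": 0,"tz": 0,"ax": 0,"ay": 0,"az": -0.123,"claw": 8.7},{"tx": 0,"ty": 0,"tz": 0,"ax": 0,"ay": 0,"az": -0.123,"claw": 8.7},{"tx": 0,"ty": 0,"tz": 0,"ax": 0,"ay": 0,"az": -0.123,"claw": 8.7}])

```text
time_s: 0.98
tcp_pos: [0.4164, -0.3237, 0.2224]
ee_rot: [[-0.672, -0.741, -0.0], [-0.741, 0.672, 0.0], [-0.0, 0.0, -1.0]]
wrist_force: [0.4, -0.6, -0.1]
gripper_width: 1.0
gripper_force: 0.0
```

Call:
drive_tool(rows=[{"tx": 0,"ty": 0,"tz": 0,"ax": 0,"ay": 0,"az": -0.123,"claw": 8.7},{"tx": 0,"ty": 0,"tz": 0,"ax": 0,"ay": 0,"az": -0.123,"claw": 8.7},{"tx": 0,"ty": 0,"tz": 0,"ax": 0,"ay": 0,"az": -0.123,"claw": 8.7},{"tx": 0,"ty": 0,"tz": 0,"ax": 0,"ay": 0,"az": -0.123,"claw": 8.7},{"tx": 0,"ty": 0,"tz": 0,"ax": 0,"ay": 0,"az": -0.123,"claw": 8.7},{"tx": 0,"ty": 0,"tz": 0,"ax": 0,"ay": 0,"az": -0.123,"claw": 8.7},{"tx": 0,"ty": 0,"tz": 0,"ax": 0,"ay": 0,"az": -0.123,"claw": 8.7},{"tx": 0,"ty": 0,"tz": 0,"ax": 0,"ay": 0,"az": -0.123,"claw": 8.7},{"tx": 0,"ty": 0,"tz": 0,"ax": 0,"ay": 0,"az": -0.123,"claw": 8.7},{"tx": 0,"ty": 0,"tz": 0,"ax": 0,"ay": 0,"az": -0.123,"claw": 8.7}])

```text
time_s: 1.82
tcp_pos: [0.4157, -0.3247, 0.2222]
ee_rot: [[0.472, -0.882, -0.001], [-0.882, -0.472, 0.0], [-0.001, 0.0, -1.0]]
wrist_force: [0.1, 0.4, -0.1]
gripper_width: 1.003
gripper_force: 0.0
```

Call:
drive_tool(rows=[{"tx": 0,"ty": 0,"tz": 0,"ax": 0,"ay": 0,"az": -0.123,"claw": 8.7},{"tx": 0,"ty": 0,"tz": 0,"ax": 0,"ay": 0,"az": -0.123,"claw": 8.7},{"tx": 0,"ty": 0,"tz": 0,"ax": 0,"ay": 0,"az": -0.123,"claw": 8.7},{"tx": 0,"ty": 0,"tz": 0,"ax": 0,"ay": 0,"az": -0.123,"claw": 8.7},{"tx": 0,"ty": 0,"tz": 0,"ax": 0,"ay": 0,"az": -0.123,"claw": 8.7},{"tx": 0,"ty": 0,"tz": 0,"ax": 0,"ay": 0,"az": -0.123,"claw": 8.7},{"tx": 0,"ty": 0,"tz": 0,"ax": 0,"ay": 0,"az": -0.123,"claw": 8.7},{"tx": 0,"ty": 0,"tz": 0,"ax": 0,"ay": 0,"az": -0.123,"claw": 8.7},{"tx": 0,"ty": 0,"tz": 0,"ax": 0,"ay": 0,"az": -0.123,"claw": 8.7},{"tx": 0,"ty": 0,"tz": 0,"ax": 0,"ay": 0,"az": -0.123,"claw": 8.7}])

```text
time_s: 2.65
tcp_pos: [0.4157, -0.3247, 0.2222]
ee_rot: [[0.989, 0.15, -0.001], [0.15, -0.989, 0.0], [-0.001, -0.001, -1.0]]
wrist_force: [0.2, 0.2, 0.5]
gripper_width: 0.997
gripper_force: 0.0
```

Call:
drive_tool(rows=[{"tx": 0,"ty": 0,"tz": 0,"ax": 0,"ay": 0,"az": -0.123,"claw": 8.7},{"tx": 0,"ty": 0,"tz": 0,"ax": 0,"ay": 0,"az": -0.123,"claw": 8.7},{"tx": 0,"ty": 0,"tz": 0,"ax": 0,"ay": 0,"az": -0.123,"claw": 8.7},{"tx": 0,"ty": 0,"tz": 0,"ax": 0,"ay": 0,"az": 0,"claw": 8.7},{"tx": 0,"ty": 0,"tz": 0,"ax": 0,"ay": 0,"az": 0,"claw": 8.7}])

```text
time_s: 3.07
tcp_pos: [0.4158, -0.3247, 0.2223]
ee_rot: [[0.873, 0.488, -0.0], [0.488, -0.873, 0.0], [-0.0, -0.0, -1.0]]
wrist_force: [-0.2, -0.3, 0.1]
gripper_width: 0.996
gripper_force: 0.0
```

```bash
python3 - <<'E'
from h import *
a,_,s=snap('wrist','w2'); print(s['tcp_pos'],s['ee_rot'],s['joints'],s['time_s'])
cv2.imwrite('pics/w2b.png',cv2.resize(a,(800,600))[:,:,::-1])
E
```

```text
[ 0.4157824  -0.32474953  0.22233333] [[ 8.72775069e-01  4.88122432e-01 -4.13030908e-04]
 [ 4.88122550e-01 -8.72775063e-01  2.55437126e-04]
 [-2.35798486e-04 -4.24548856e-04 -9.99999882e-01]] [-2.03636645e+01  1.25749689e+01 -1.31583767e+01 -6.08850236e-03
 -6.42939333e+01  1.39583562e+02] 3.0667
```

View pics/w2b.png

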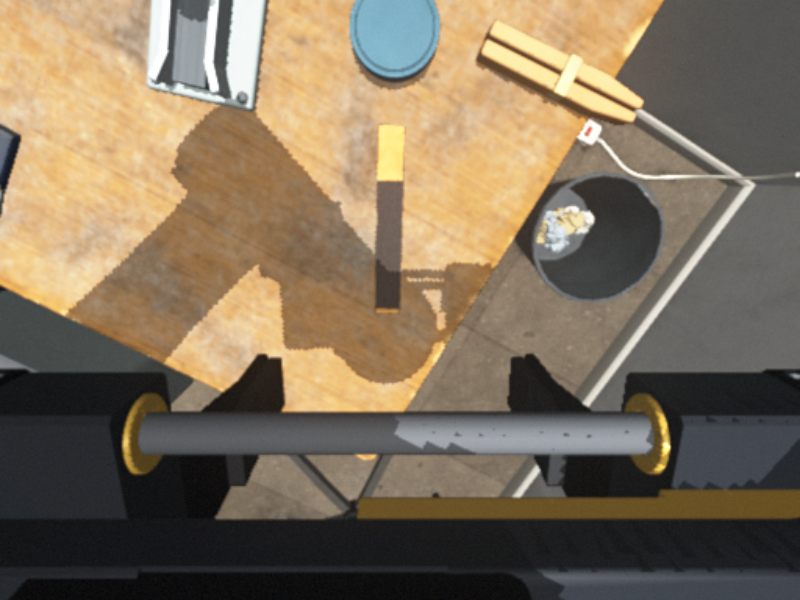

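The wrist view (800x600) shows the whole stick, with its butt edge at (378–405,125) and its tail edge at (375–400,312). The clamp mouth is at upper left, the dish at (395,35) and the wooden clamp at (560,70).

```bash
cat >> h.py <<'E'
def stickmask(im,box):
    u0,u1,v0,v1=box; h=cv2.cvtColor(im,cv2.COLOR_RGB2HSV)
    return h
E
python3 - <<'E'
from h import *
z=np.load('pics/w2.npz'); s=dict(tcp_pos=z['p'],ee_rot=z['R']); C=cam('wrist',s); P=pts(C,z['d']); im=z['im']
reg=np.zeros(P.shape[:2],bool); reg[75:205,230:270]=1
m=reg&(P[...,2]>.0055)&(P[...,2]<.02); Q=P[m]; print(len(Q),Q[:,2].mean())
r=cv2.minAreaRect((Q[:,:2]*1000).astype(np.float32)); print(r)
c=np.array(r[0])/1000
A=[ray(C,.64*(u+.5)-.5,.64*(v+.5)-.5,.01) for u,v in((391.5,125),(388,311))]; print(A, np.linalg.norm(A[0]-A[1]))
ax=(A[0]-A[1])[:2]; ax/=np.linalg.norm(ax); print('yaw',np.degrees(np.arctan2(ax[1],ax[0])))
cc=(A[0]+A[1])[:2]/2; R=z['R'];
for f in (c,cc):
    g=f-.035*ax; print('grip',g,'tool d cm',100*R.T@np.array([*(g-z['p'][:2]),0]))
# clamp: channel walls
Q=P[0:72,85:180].reshape(-1,3)
for a,b in((.006,.015),(.024,.034),(.0345,.042)):
    k=Q[(Q[:,2]>a)&(Q[:,2]<b)]; print(a,len(k),k[:,2].mean(),np.median(k[:,2]),cv2.minAreaRect((k[:,:2]*1000).astype(np.float32)))
E
```

```text
1989 0.010496290209021904
((443.9239196777344, -302.4002990722656), (149.73602294921875, 21.157970428466797), 27.673925399780273)
[array([ 0.51016338, -0.26768539,  0.01      ]), array([ 0.37952037, -0.33688281,  0.01      ])] 0.14783733690461637
yaw 27.908735260652215
grip [ 0.41299462 -0.31878256] tool d cm [ 4.79504890e-02 -6.56860135e-01  2.67562598e-04]
grip [ 0.41391257 -0.31866636] tool d cm [ 1.33739030e-01 -6.22194491e-01  2.32616526e-04]
0.006 2028 0.009916535377490604 0.009906780150154393 ((491.9793701171875, -121.8702392578125), (75.21809387207031, 80.22028350830078), 16.90032196044922)
0.024 1544 0.02920284023949157 0.029170184923169445 ((487.4770202636719, -122.84368896484375), (60.38936996459961, 44.56104278564453), 22.462987899780273)
0.0345 714 0.036736964387125905 0.03681703066942163 ((484.65399169921875, -121.1333236694336), (57.09072494506836, 49.25760269165039), 23.150846481323242)
```

Call:
drive_tool(rows=[{"tx": 0.1,"ty": -0.64,"tz": 3,"ax": 0,"ay": 0,"az": 0.024,"claw": 4.5},{"tx": 0,"ty": 0,"tz": 4,"ax": 0,"ay": 0,"az": 0,"claw": 4.5},{"tx": 0,"ty": 0,"tz": 4,"ax": 0,"ay": 0,"az": 0,"claw": 4.5},{"tx": 0,"ty": 0,"tz": 4,"ax": 0,"ay": 0,"az": 0,"claw": 4.5},{"tx": 0,"ty": 0,"tz": 3,"ax": 0,"ay": 0,"az": 0,"claw": 4.5},{"tx": 0,"ty": 0,"tz": 2,"ax": 0,"ay": 0,"az": 0,"claw": 4.5},{"tx": 0,"ty": 0,"tz": 1,"ax": 0,"ay": 0,"az": 0,"claw": 4.5},{"tx": 0,"ty": 0,"tz": 0.6,"ax": 0,"ay": 0,"az": 0,"claw": 4.5},{"tx": 0,"ty": 0,"tz": 0,"ax": 0,"ay": 0,"az": 0,"claw": 4.5}])

```text
time_s: 3.87
tcp_pos: [0.4136, -0.3187, 0.006]
ee_rot: [[0.883, 0.469, -0.001], [0.469, -0.883, 0.0], [-0.001, -0.001, -1.0]]
wrist_force: [0.2, -0.3, -0.1]
gripper_width: 0.525
gripper_force: 0.0
```

Call:
drive_tool(rows=[{"tx": 0,"ty": 0,"tz": 0.35,"ax": 0,"ay": 0,"az": 0,"claw": 4.0},{"tx": 0,"ty": 0,"tz": 0,"ax": 0,"ay": 0,"az": 0,"claw": 1},{"tx": 0,"ty": 0,"tz": 0,"ax": 0,"ay": 0,"az": 0,"claw": 0.5},{"tx": 0,"ty": 0,"tz": 0,"ax": 0,"ay": 0,"az": 0,"claw": 0.5},{"tx": 0,"ty": 0,"tz": 0,"ax": 0,"ay": 0,"az": 0,"claw": 0.5},{"tx": 0,"ty": 0,"tz": 0,"ax": 0,"ay": 0,"az": 0,"claw": 0.5},{"tx": 0,"ty": 0,"tz": 0,"ax": 0,"ay": 0,"az": 0,"claw": 0.5},{"tx": 0,"ty": 0,"tz": 0,"ax": 0,"ay": 0,"az": 0,"claw": 0.5}])

```text
time_s: 4.53
tcp_pos: [0.4141, -0.3189, 0.0038]
ee_rot: [[0.883, 0.47, 0.001], [0.47, -0.883, -0.001], [0.001, 0.001, -1.0]]
wrist_force: [-1.0, 0.3, 5.2]
gripper_width: 0.225
gripper_force: 30.0
```

Call:
drive_tool(rows=[{"tx": 0,"ty": 0,"tz": -2.5,"ax": 0,"ay": 0,"az": 0,"claw": 0.5},{"tx": 0,"ty": 0,"tz": -3.5,"ax": 0,"ay": 0,"az": 0,"claw": 0.5},{"tx": 0,"ty": 0,"tz": -3.5,"ax": 0,"ay": 0,"az": 0,"claw": 0.5},{"tx": 0.7,"ty": -3.3,"tz": 0,"ax": 0,"ay": 0,"az": 0,"claw": 0.5},{"tx": 0.7,"ty": -3.3,"tz": 0,"ax": 0,"ay": 0,"az": 0,"claw": 0.5},{"tx": 0.7,"ty": -3.3,"tz": 0,"ax": 0,"ay": 0,"az": 0,"claw": 0.5},{"tx": 0.7,"ty": -3.3,"tz": 0,"ax": 0,"ay": 0,"az": 0,"claw": 0.5},{"tx": 0.6,"ty": -3.1,"tz": 0,"ax": 0,"ay": 0,"az": 0.097,"claw": 0.5},{"tx": 0,"ty": 0,"tz": 0,"ax": 0,"ay": 0,"az": 0.097,"claw": 0.5},{"tx": 0,"ty": 0,"tz": 0,"ax": 0,"ay": 0,"az": 0,"claw": 0.5}])

```text
time_s: 5.37
tcp_pos: [0.3665, -0.1576, 0.0982]
ee_rot: [[0.956, 0.293, 0.0], [0.293, -0.956, 0.0], [0.0, -0.0, -1.0]]
wrist_force: [0.1, -1.3, 0.0]
gripper_width: 0.222
gripper_force: 30.0
```

Call:
drive_tool(rows=[{"tx": 0,"ty": 0,"tz": 0,"ax": 0,"ay": 0,"az": 0,"claw": 0.5}])

```text
time_s: 5.45
tcp_pos: [0.3674, -0.1587, 0.0982]
ee_rot: [[0.956, 0.294, 0.001], [0.294, -0.956, -0.0], [0.001, 0.0, -1.0]]
wrist_force: [-0.1, 0.5, -0.5]
gripper_width: 0.222
gripper_force: 30.0
```

```bash
python3 - <<'E'
from h import *
a,d,s=snap('wrist','w3'); print(s['tcp_pos'],s['joints'],s['time_s'],s['moment'],s['wrist_force'])
cv2.imwrite('pics/w3b.png',cv2.resize(a,(800,600))[:,:,::-1])
E
```

```text
[ 0.3673526  -0.15872249  0.09816662] [ 1.71991461e-01  8.70291523e+00 -3.94845079e+01  6.87420410e-03
 -4.17803942e+01  1.06928675e+02] 5.45 [-0.18429814  0.1259139  -0.04662735] [-0.07693106  0.49048919 -0.46488346]
```

View pics/w3b.png

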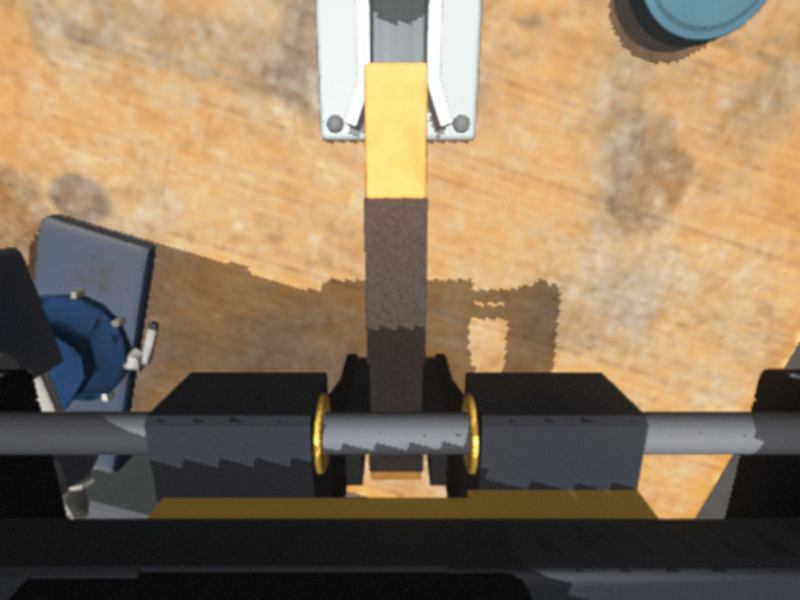

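The stick (cols 365–427, butt at row 63) is held straight over the mouth. The base front is at row 140 (cols 318–478), and the two walls are seen on each side.

```bash
cat > cl.py <<'E'
from h import *
def ana(f,box=(0,125,190,320)):
    z=np.load(f'pics/{f}.npz'); C=cam('wrist',dict(tcp_pos=z['p'],ee_rot=z['R'])); P=pts(C,z['d'])
    a=np.radians(16.9); o=np.array([.5298,-.1095,0]); M=np.array([[np.cos(a),np.sin(a),0],[-np.sin(a),np.cos(a),0],[0,0,1]])
    return z,(P-o)@M.T,M@(np.array(z['p'])-o)
E
python3 - <<'E'
from cl import *
z,Q,t=ana('w3'); print('tcp',t.round(4))
S=Q[45:225,200:300]; g=S[(S[...,2]>.085)&(S[...,2]<.12)&(S[...,0]>-.15)&(abs(S[...,1])<.02)]
print('stick n',len(g),'front x',g[:,0].max(),'top z fit',np.polyfit(g[:,0],g[:,2],1))
for x in(-.13,-.11,-.09,-.07):
    k=g[abs(g[:,0]-x)<.004]; print(x,'ymin/max',k[:,1].min().round(4),k[:,1].max().round(4),'z',np.median(k[:,2]).round(4))
B=Q[0:95,190:320].reshape(-1,3)
b=B[(B[:,2]>.007)&(B[:,2]<.013)]; print('base x min',np.percentile(b[:,0],.5))
for x in(-.07,-.06,-.05,-.04):
    k=b[abs(b[:,0]-x)<.004]; print('base',x,k[:,1].min().round(4),k[:,1].max().round(4))
    w=B[(abs(B[:,0]-x)<.004)&(B[:,2]>.034)&(B[:,2]<.041)]; 
    l=w[w[:,1]>0][:,1]; r=w[w[:,1]<0][:,1]; print('  walls L',l.min() if len(l) else 0,l.max() if len(l) else 0,'R',r.min() if len(r) else 0,r.max() if len(r) else 0)
    f=B[(abs(B[:,0]-x)<.004)&(B[:,2]>.024)&(B[:,2]<.033)&(abs(B[:,1])<.009)]; print('  floor',np.median(f[:,2]) if len(f) else 0)
E
```

```text
tcp [-1.697e-01  1.000e-04  9.820e-02]
stick n 6753 front x -0.06306308291738219 top z fit [-0.01871561  0.1026538 ]
-0.13 ymin/max -0.0099 0.0109 z 0.105
-0.11 ymin/max -0.0099 0.0111 z 0.1051
-0.09 ymin/max -0.009 0.0104 z 0.1041
-0.07 ymin/max -0.0091 0.0107 z 0.104
base x min -0.0772662052614152
base -0.07 -0.0402 0.0394
  walls L 0.01634569708651894 0.02346091069416199 R -0.0247212541732535 -0.01747827298000224
  floor 0
base -0.06 -0.0405 0.0388
  walls L 0.015274207766739574 0.021105669149640044 R -0.02237780717828651 -0.013741942642526187
  floor 0
base -0.05 -0.0405 0.0394
  walls L 0.01252799264339638 0.017507937055636223 R -0.019030628911690314 -0.01299446335401976
  floor 0
base -0.04 -0.0401 0.0389
  walls L 0.012338173229873864 0.017967241018672888 R -0.01899623737702227 -0.013323140234887015
  floor 0.029205450469302313
```

Call:
drive_tool(rows=[{"tx": 3.0,"ty": 0.1,"tz": 0,"ax": 0,"ay": 0,"az": 0,"claw": 0.5},{"tx": 0.9,"ty": 0,"tz": 1,"ax": 0,"ay": 0,"az": 0,"claw": 0.5},{"tx": 0,"ty": 0,"tz": 2,"ax": 0,"ay": 0,"az": 0,"claw": 0.5},{"tx": 0,"ty": 0,"tz": 2,"ax": 0,"ay": 0,"az": 0,"claw": 0.5},{"tx": 0,"ty": 0,"tz": 0.8,"ax": 0,"ay": 0,"az": 0,"claw": 0.5},{"tx": 0,"ty": 0,"tz": 0.4,"ax": 0,"ay": 0,"az": 0,"claw": 0.5},{"tx": 0,"ty": 0,"tz": 0,"ax": 0,"ay": 0,"az": 0,"claw": 0.5},{"tx": 0,"ty": 0,"tz": 0,"ax": 0,"ay": 0,"az": 0,"claw": 0.5}])

```text
time_s: 6.17
tcp_pos: [0.4052, -0.1489, 0.0365]
ee_rot: [[0.957, 0.291, 0.001], [0.291, -0.957, -0.0], [0.001, 0.0, -1.0]]
wrist_force: [0.6, 0.6, 0.4]
gripper_width: 0.224
gripper_force: 30.0
```

```bash
python3 - <<'E'
from cl import *
a,d,s=snap('wrist','w4'); print(s['tcp_pos'],s['time_s'],s['moment'],s['wrist_force'])
z,Q,t=ana('w4'); print('tcp',t.round(4))
S=Q[0:225,200:300]; g=S[(S[...,2]>.036)&(S[...,2]<.055)&(S[...,0]>-.1)&(abs(S[...,1])<.009)]
print(np.polyfit(g[:,0],g[:,2],1), g[:,0].min(),g[:,0].max())
cv2.imwrite('pics/w4b.png',cv2.resize(a,(800,600))[:,:,::-1])
E
```

```text
[ 0.40523499 -0.14894215  0.0364505 ] 6.1667 [-0.125965    0.17497369 -0.02117779] [0.59186949 0.58036422 0.36996758]
tcp [-0.1307 -0.0015  0.0365]
[-0.0123369   0.04217609] -0.09999402086572591 -0.006885917845891528
```

View pics/w4b.png

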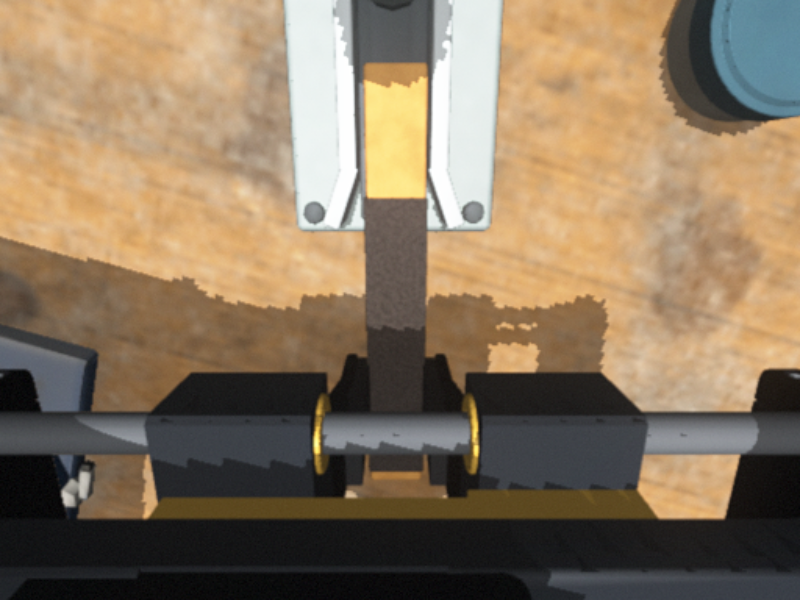

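The stick lies between the walls (356–432), just above the floor and almost central. I'll lower it and slide it in.

Call:
drive_tool(rows=[{"tx": 0,"ty": -0.05,"tz": 0.3,"ax": 0,"ay": 0,"az": 0,"claw": 0.5},{"tx": 0.5,"ty": 0,"tz": 0,"ax": 0,"ay": 0,"az": 0,"claw": 0.5},{"tx": 0.8,"ty": 0,"tz": 0,"ax": 0,"ay": 0,"az": 0,"claw": 0.5},{"tx": 0.8,"ty": 0,"tz": 0,"ax": 0,"ay": 0,"az": 0,"claw": 0.5},{"tx": 0.8,"ty": 0,"tz": 0,"ax": 0,"ay": 0,"az": 0,"claw": 0.5},{"tx": 0.8,"ty": 0,"tz": 0,"ax": 0,"ay": 0,"az": 0,"claw": 0.5},{"tx": 0.4,"ty": 0,"tz": 0,"ax": 0,"ay": 0,"az": 0,"claw": 0.5},{"tx": 0,"ty": 0,"tz": 0,"ax": 0,"ay": 0,"az": 0,"claw": 0.5}])

```text
time_s: 6.88
tcp_pos: [0.4452, -0.1357, 0.033]
ee_rot: [[0.956, 0.292, 0.001], [0.292, -0.956, -0.0], [0.001, 0.0, -1.0]]
wrist_force: [-0.8, 0.1, -1.3]
gripper_width: 0.22
gripper_force: 30.0
```

Call:
drive_tool(rows=[{"tx": 0,"ty": 0,"tz": 0,"ax": 0,"ay": 0,"az": 0,"claw": 3.2},{"tx": 0,"ty": 0,"tz": 0,"ax": 0,"ay": 0,"az": 0,"claw": 3.2},{"tx": 0,"ty": 0,"tz": 0,"ax": 0,"ay": 0,"az": 0,"claw": 3.2},{"tx": -1.2,"ty": 0,"tz": 0,"ax": 0,"ay": 0,"az": 0,"claw": 3.2},{"tx": -1.2,"ty": 0,"tz": 0,"ax": 0,"ay": 0,"az": 0,"claw": 3.2},{"tx": 0,"ty": 0,"tz": 0,"ax": 0,"ay": 0,"az": 0,"claw": 0.5},{"tx": 0,"ty": 0,"tz": 0,"ax": 0,"ay": 0,"az": 0,"claw": 0.5},{"tx": 0,"ty": 0,"tz": 0,"ax": 0,"ay": 0,"az": 0,"claw": 0.5},{"tx": 0,"ty": 0,"tz": 0,"ax": 0,"ay": 0,"az": 0,"claw": 0.5},{"tx": 0,"ty": 0,"tz": 0,"ax": 0,"ay": 0,"az": 0,"claw": 0.5}])

```text
time_s: 7.72
tcp_pos: [0.421, -0.1431, 0.0332]
ee_rot: [[0.957, 0.291, 0.0], [0.291, -0.957, -0.0], [0.0, 0.0, -1.0]]
wrist_force: [-0.7, -0.7, -0.4]
gripper_width: 0.222
gripper_force: 30.0
```

Call:
drive_tool(rows=[{"tx": 0.2,"ty": 0,"tz": 0,"ax": 0,"ay": 0,"az": 0,"claw": 0.5},{"tx": 0.2,"ty": 0,"tz": 0,"ax": 0,"ay": 0,"az": 0,"claw": 0.5},{"tx": 0,"ty": 0,"tz": 0,"ax": 0,"ay": 0,"az": 0,"claw": 0.5}])

```text
time_s: 7.97
tcp_pos: [0.4252, -0.1418, 0.0331]
ee_rot: [[0.957, 0.291, 0.0], [0.291, -0.957, -0.0], [0.0, 0.0, -1.0]]
wrist_force: [-0.5, -0.6, 1.7]
gripper_width: 0.223
gripper_force: 30.0
```

Call:
drive_tool(rows=[{"tx": 0.15,"ty": 0,"tz": 0,"ax": 0,"ay": 0,"az": 0,"claw": 0.5},{"tx": 0,"ty": 0,"tz": 0,"ax": 0,"ay": 0,"az": 0,"claw": 0.5}])

```text
time_s: 8.13
tcp_pos: [0.4263, -0.1414, 0.033]
ee_rot: [[0.957, 0.291, -0.0], [0.291, -0.957, -0.0], [-0.0, -0.0, -1.0]]
wrist_force: [-1.5, 0.2, 2.1]
gripper_width: 0.224
gripper_force: 30.0
```

Call:
drive_tool(rows=[{"tx": 0.15,"ty": 0,"tz": 0,"ax": 0,"ay": 0,"az": 0,"claw": 0.5},{"tx": 0,"ty": 0,"tz": 0,"ax": 0,"ay": 0,"az": 0,"claw": 0.5}])

```text
time_s: 8.3
tcp_pos: [0.4269, -0.1411, 0.033]
ee_rot: [[0.957, 0.291, -0.002], [0.291, -0.957, -0.0], [-0.002, -0.0, -1.0]]
wrist_force: [-2.9, -1.0, 3.4]
gripper_width: 0.221
gripper_force: 30.0
```

Call:
drive_tool(rows=[{"tx": 0.15,"ty": 0,"tz": 0,"ax": 0,"ay": 0,"az": 0,"claw": 0.5},{"tx": 0,"ty": 0,"tz": 0,"ax": 0,"ay": 0,"az": 0,"claw": 0.5}])

```text
time_s: 8.47
tcp_pos: [0.4269, -0.141, 0.0329]
ee_rot: [[0.957, 0.291, -0.005], [0.291, -0.957, -0.0], [-0.005, -0.001, -1.0]]
wrist_force: [-5.4, -2.8, 6.3]
gripper_width: 0.224
gripper_force: 30.0
```

Call:
drive_tool(rows=[{"tx": 0.15,"ty": 0,"tz": 0,"ax": 0,"ay": 0,"az": 0,"claw": 0.5},{"tx": 0,"ty": 0,"tz": 0,"ax": 0,"ay": 0,"az": 0,"claw": 0.5}])

```text
time_s: 8.63
tcp_pos: [0.4269, -0.141, 0.0329]
ee_rot: [[0.957, 0.29, -0.008], [0.29, -0.957, -0.001], [-0.008, -0.001, -1.0]]
wrist_force: [-8.1, -4.8, 8.7]
gripper_width: 0.222
gripper_force: 30.0
```

Call:
drive_tool(rows=[{"tx": -0.3,"ty": 0,"tz": 0,"ax": 0,"ay": 0,"az": 0,"claw": 0.5},{"tx": 0,"ty": 0,"tz": 0,"ax": 0,"ay": 0,"az": 0,"claw": 4},{"tx": 0,"ty": 0,"tz": 0,"ax": 0,"ay": 0,"az": 0,"claw": 4},{"tx": 0,"ty": 0,"tz": 0,"ax": 0,"ay": 0,"az": 0,"claw": 4},{"tx": 0,"ty": 0,"tz": 0,"ax": 0,"ay": 0,"az": 0,"claw": 4},{"tx": 0,"ty": 0,"tz": -2,"ax": 0,"ay": 0,"az": 0,"claw": 4},{"tx": 0,"ty": 0,"tz": -4,"ax": 0,"ay": 0,"az": 0,"claw": 5},{"tx": 0,"ty": 0,"tz": -4,"ax": 0,"ay": 0,"az": 0,"claw": 6},{"tx": 0,"ty": 0,"tz": -4,"ax": 0,"ay": 0,"az": 0,"claw": 6},{"tx": 0,"ty": 0,"tz": 0,"ax": 0,"ay": 0,"az": 0,"claw": 6}])

```text
time_s: 9.47
tcp_pos: [0.4331, -0.1415, 0.1811]
ee_rot: [[0.956, 0.293, 0.018], [0.293, -0.956, -0.002], [0.016, 0.007, -1.0]]
wrist_force: [1.1, -0.6, -0.3]
gripper_width: 0.654
gripper_force: 0.0
```

```bash
python3 - <<'E'
from cl import *
a,d,s=snap('wrist','w5'); print(s['tcp_pos'],s['time_s'],s['joints'],s['moment'],s['wrist_force'])
z,Q,t=ana('w5'); print('tcp',t.round(4))
S=Q[0:260].reshape(-1,3); g=S[(S[:,2]>.034)&(S[:,2]<.046)&(S[:,0]>-.2)&(S[:,0]<-.085)&(abs(S[:,1])<.02)]
print(len(g),g.min(0),g.max(0),np.median(g[:,2]))
k=S[(S[:,2]>.125)&(S[:,2]<.16)&(np.hypot(S[:,0],S[:,1])<.04)]; print('knob',len(k),k.min(0) if len(k) else 0,k.max(0) if len(k) else 0)
c,_,_=snap('top','t5'); b,dd,_=snap('scene','s5')
cv2.imwrite('pics/m5.png',np.hstack([cv2.resize(a,(400,300)),cv2.resize(b[150:240,220:320],(400,300),interpolation=cv2.INTER_CUBIC)])[:,:,::-1])
C=cam('top');z5=np.load('pics/t5.npz');P=pts(C,z5['d'])
Q=P.reshape(-1,3);m=(np.hypot(Q[:,0]-.5298,Q[:,1]+.1095)<.04)&(Q[:,2]>.12)&(Q[:,2]<.16);print(m.sum(),np.median(Q[m],0))
E
```

```text
[ 0.43313631 -0.14152946  0.1810651 ] 9.4667 [  2.54989135   7.10725349 -26.60924615   0.19565686 -55.2808076
 104.37825378] [-0.13133828 -0.01287969  0.00044247] [ 1.10198674 -0.6323028  -0.31458397]
tcp [-0.1018 -0.0025  0.1811]
673 [-0.12297724 -0.01077621  0.03741868] [-0.08500862  0.00974401  0.04169702] 0.039830861096990744
knob 2420 [-0.0166189  -0.01740852  0.12617728] [0.01689015 0.0165375  0.15120911]
134 [ 0.52953491 -0.10897201  0.14715743]
```

View pics/m5.png

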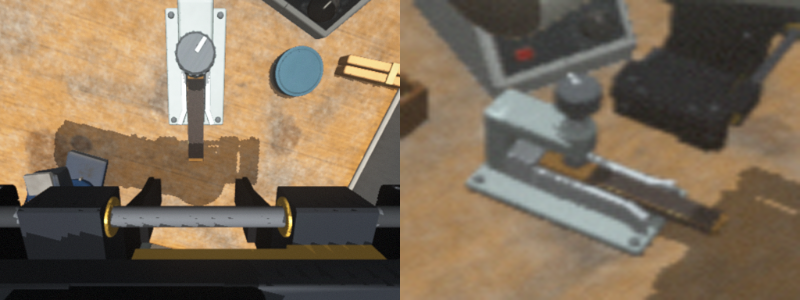

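The stick lies home: its tail is at clamp x −0.123, so the butt is at about +0.026. The knob is centred at (195,52) in the left half, with its pointer toward the upper right. Next is the move over the knob.

Call:
drive_tool(rows=[{"tx": 3.4,"ty": -0.1,"tz": 0,"ax": 0,"ay": 0,"az": 0,"claw": 6},{"tx": 3.4,"ty": -0.1,"tz": 0,"ax": 0,"ay": 0,"az": 0,"claw": 6},{"tx": 3.4,"ty": 0,"tz": 0,"ax": 0,"ay": 0,"az": 0,"claw": 6},{"tx": 0,"ty": 0,"tz": 0,"ax": 0,"ay": 0,"az": -0.124,"claw": 6},{"tx": 0,"ty": 0,"tz": 0,"ax": 0,"ay": 0,"az": -0.124,"claw": 6},{"tx": 0,"ty": 0,"tz": 0,"ax": 0,"ay": 0,"az": -0.124,"claw": 6},{"tx": 0,"ty": 0,"tz": 0,"ax": 0,"ay": 0,"az": -0.124,"claw": 6},{"tx": 0,"ty": 0,"tz": 0,"ax": 0,"ay": 0,"az": -0.124,"claw": 6},{"tx": 0,"ty": 0,"tz": 0,"ax": 0,"ay": 0,"az": -0.124,"claw": 6},{"tx": 0,"ty": 0,"tz": 0,"ax": 0,"ay": 0,"az": 0,"claw": 6}])

```text
time_s: 10.45
tcp_pos: [0.5235, -0.1094, 0.1707]
ee_rot: [[0.505, 0.863, -0.005], [0.863, -0.505, -0.0], [-0.002, -0.004, -1.0]]
wrist_force: [0.0, -0.3, -0.9]
gripper_width: 0.69
gripper_force: 0.0
```

Call:
drive_tool(rows=[{"tx": 0,"ty": 0,"tz": 0,"ax": 0,"ay": 0,"az": 0,"claw": 6},{"tx": 0,"ty": 0,"tz": 0,"ax": 0,"ay": 0,"az": 0,"claw": 6}])

```text
time_s: 10.62
tcp_pos: [0.524, -0.1094, 0.1719]
ee_rot: [[0.509, 0.861, -0.002], [0.861, -0.509, -0.0], [-0.001, -0.002, -1.0]]
wrist_force: [0.1, 0.5, 0.6]
gripper_width: 0.688
gripper_force: 0.0
```

```bash
python3 - <<'E'
from cl import *
s=sense(); R=np.array(s['ee_rot']); print(s['tcp_pos'],s['joints'],s['moment'],s['time_s'],R[:,2])
print('d tool cm',100*R.T@(np.array([.5298,-.1096,.120])-s['tcp_pos']),'yaw',np.degrees(np.arctan2(R[1,0],R[0,0])))
E
```

```text
[ 0.52403189 -0.10942615  0.17185732] [ 5.56853999e+00  1.59417594e+01 -1.63655595e+01 -8.84913697e-03
 -5.78243702e+01  1.43823272e+02] [-0.19891055  0.05265396 -0.03992058] 10.6167 [-2.30023866e-03 -9.29188050e-05 -9.99997350e-01]
d tool cm [0.28525901 0.51529115 5.1843928 ] yaw 59.387160161582074
```

Call:
drive_tool(rows=[{"tx": 0.29,"ty": 0.5,"tz": 0,"ax": 0,"ay": 0,"az": 0,"claw": 6},{"tx": 0,"ty": 0,"tz": 0,"ax": 0,"ay": 0,"az": 0,"claw": 6},{"tx": 0,"ty": 0,"tz": 2,"ax": 0,"ay": 0,"az": 0,"claw": 6},{"tx": 0,"ty": 0,"tz": 2,"ax": 0,"ay": 0,"az": 0,"claw": 6},{"tx": 0,"ty": 0,"tz": 1.1,"ax": 0,"ay": 0,"az": 0,"claw": 6},{"tx": 0,"ty": 0,"tz": 0,"ax": 0,"ay": 0,"az": 0,"claw": 6},{"tx": 0,"ty": 0,"tz": 0,"ax": 0,"ay": 0,"az": 0,"claw": 6}])

```text
time_s: 11.2
tcp_pos: [0.5304, -0.1096, 0.1218]
ee_rot: [[0.507, 0.862, -0.001], [0.862, -0.507, -0.0], [-0.001, -0.001, -1.0]]
wrist_force: [-0.3, -0.2, 0.9]
gripper_width: 0.687
gripper_force: 0.0
```

```bash
python3 - <<'E'
from cl import *
s=sense(); R=np.array(s['ee_rot']); print(s['tcp_pos'],s['joints'][5],s['moment'],s['wrist_force'],s['time_s'],R[:,2])
print('d tool cm',100*R.T@(np.array([.5298,-.1096,.120])-s['tcp_pos']))
E
```

```text
[ 0.53036372 -0.10961163  0.12180761] 144.0137969511694 [-0.1389351   0.07277066  0.01500957] [-0.28344898 -0.23159334  0.88939833] 11.2 [-9.45961030e-04 -4.02445592e-04 -9.99999472e-01]
d tool cm [-0.02743957 -0.04906307  0.18081339]
```

Centred. Next I lower it another 2 mm and grip.

Call:
drive_tool(rows=[{"tx": 0,"ty": -0.05,"tz": 0.2,"ax": 0,"ay": 0,"az": 0,"claw": 3.6},{"tx": 0,"ty": 0,"tz": 0,"ax": 0,"ay": 0,"az": 0,"claw": 2.5},{"tx": 0,"ty": 0,"tz": 0,"ax": 0,"ay": 0,"az": 0,"claw": 2.5},{"tx": 0,"ty": 0,"tz": 0,"ax": 0,"ay": 0,"az": 0,"claw": 2.5},{"tx": 0,"ty": 0,"tz": 0,"ax": 0,"ay": 0,"az": 0,"claw": 2.5},{"tx": 0,"ty": 0,"tz": 0,"ax": 0,"ay": 0,"az": 0,"claw": 2.5},{"tx": 0,"ty": 0,"tz": 0,"ax": 0,"ay": 0,"az": 0,"claw": 2.5}])

```text
time_s: 11.78
tcp_pos: [0.5308, -0.1095, 0.1206]
ee_rot: [[0.507, 0.862, 0.002], [0.862, -0.507, -0.001], [0.001, 0.002, -1.0]]
wrist_force: [1.6, -1.6, 1.2]
gripper_width: 0.379
gripper_force: 30.0
```

```bash
cat > t.py <<'E'
from h import *
s=sense(); R=np.array(s['ee_rot']); print('yaw %.2f j6 %.2f'%(np.degrees(np.arctan2(R[1,0],R[0,0])),s['joints'][5]),'tcp',np.round(s['tcp_pos'],4),'M',np.round(s['moment'],3),'F',np.round(s['wrist_force'],1),'eff6 %.3f'%s['effort'][5],'w %.3f gf %.1f t %.2f'%(s['gripper_width'],s['gripper_force'],s['time_s']))
E
python3 t.py
```

```text
yaw 59.55 j6 144.01 tcp [ 0.5308 -0.1095  0.1206] M [-0.752 -0.472 -0.091] F [ 1.6 -1.6  1.2] eff6 0.051 w 0.379 gf 30.0 t 11.78
```

Call:
drive_tool(rows=[{"tx": 0,"ty": 0,"tz": 0.03,"ax": 0,"ay": 0,"az": 0.105,"claw": 2.5},{"tx": 0,"ty": 0,"tz": 0.03,"ax": 0,"ay": 0,"az": 0.105,"claw": 2.5},{"tx": 0,"ty": 0,"tz": 0,"ax": 0,"ay": 0,"az": 0,"claw": 2.5}])

```text
time_s: 12.03
tcp_pos: [0.5308, -0.1095, 0.1201]
ee_rot: [[0.677, 0.736, 0.002], [0.736, -0.677, -0.001], [0.001, 0.002, -1.0]]
wrist_force: [2.6, -2.7, 1.7]
gripper_width: 0.382
gripper_force: 30.0
```

```bash
python3 t.py
```

```text
yaw 47.41 j6 131.86 tcp [ 0.5308 -0.1095  0.1201] M [-0.904 -0.501 -0.352] F [ 2.6 -2.7  1.7] eff6 -0.257 w 0.382 gf 30.0 t 12.03
```

Call:
drive_tool(rows=[{"tx": 0,"ty": 0,"tz": 0.03,"ax": 0,"ay": 0,"az": 0.105,"claw": 2.5},{"tx": 0,"ty": 0,"tz": 0.03,"ax": 0,"ay": 0,"az": 0.105,"claw": 2.5},{"tx": 0,"ty": 0,"tz": 0,"ax": 0,"ay": 0,"az": 0,"claw": 2.5}])

```text
time_s: 12.28
tcp_pos: [0.5308, -0.1095, 0.1196]
ee_rot: [[0.814, 0.581, 0.002], [0.581, -0.814, -0.0], [0.001, 0.002, -1.0]]
wrist_force: [3.4, -4.0, 1.6]
gripper_width: 0.383
gripper_force: 30.0
```

```bash
python3 t.py
```

```text
yaw 35.51 j6 119.96 tcp [ 0.5308 -0.1095  0.1196] M [-0.975 -0.492 -0.306] F [ 3.4 -4.   1.6] eff6 -0.259 w 0.383 gf 30.0 t 12.28
```

Call:
drive_tool(rows=[{"tx": 0,"ty": 0,"tz": 0.03,"ax": 0,"ay": 0,"az": 0.105,"claw": 2.5},{"tx": 0,"ty": 0,"tz": 0.02,"ax": 0,"ay": 0,"az": 0.105,"claw": 2.5},{"tx": 0,"ty": 0,"tz": 0,"ax": 0,"ay": 0,"az": 0,"claw": 2.5}])

```text
time_s: 12.53
tcp_pos: [0.5308, -0.1095, 0.119]
ee_rot: [[0.917, 0.4, 0.002], [0.4, -0.917, -0.0], [0.002, 0.001, -1.0]]
wrist_force: [3.0, -3.9, 1.7]
gripper_width: 0.377
gripper_force: 30.0
```

```bash
python3 t.py
```

```text
yaw 23.57 j6 108.03 tcp [ 0.5308 -0.1095  0.119 ] M [-1.056 -0.68  -0.348] F [ 3.  -3.9  1.7] eff6 -0.265 w 0.377 gf 30.0 t 12.53
```

Call:
drive_tool(rows=[{"tx": 0,"ty": 0,"tz": 0.03,"ax": 0,"ay": 0,"az": 0.105,"claw": 2.5},{"tx": 0,"ty": 0,"tz": 0.02,"ax": 0,"ay": 0,"az": 0.105,"claw": 2.5},{"tx": 0,"ty": 0,"tz": 0,"ax": 0,"ay": 0,"az": 0,"claw": 2.5}])

```text
time_s: 12.78
tcp_pos: [0.5308, -0.1095, 0.1185]
ee_rot: [[0.98, 0.201, 0.002], [0.201, -0.98, -0.0], [0.002, 0.001, -1.0]]
wrist_force: [3.4, -4.0, 2.8]
gripper_width: 0.383
gripper_force: 30.0
```

```bash
python3 t.py
```

```text
yaw 11.60 j6 96.06 tcp [ 0.5308 -0.1095  0.1185] M [-1.224 -0.692 -0.344] F [ 3.4 -4.   2.8] eff6 -0.271 w 0.383 gf 30.0 t 12.78
```

Call:
drive_tool(rows=[{"tx": 0,"ty": 0,"tz": 0.03,"ax": 0,"ay": 0,"az": 0.105,"claw": 2.5},{"tx": 0,"ty": 0,"tz": 0.03,"ax": 0,"ay": 0,"az": 0.105,"claw": 2.5},{"tx": 0,"ty": 0,"tz": 0,"ax": 0,"ay": 0,"az": 0,"claw": 2.5}])

```text
time_s: 13.03
tcp_pos: [0.5308, -0.1095, 0.118]
ee_rot: [[1.0, -0.007, 0.002], [-0.007, -1.0, -0.0], [0.002, 0.0, -1.0]]
wrist_force: [2.5, -4.1, 3.9]
gripper_width: 0.383
gripper_force: 30.0
```

```bash
python3 t.py
```

```text
yaw -0.39 j6 84.07 tcp [ 0.5308 -0.1095  0.118 ] M [-1.293 -0.732 -0.299] F [ 2.5 -4.1  3.9] eff6 -0.273 w 0.383 gf 30.0 t 13.03
```

Call:
drive_tool(rows=[{"tx": 0,"ty": 0,"tz": 0.03,"ax": 0,"ay": 0,"az": 0.105,"claw": 2.5},{"tx": 0,"ty": 0,"tz": 0.02,"ax": 0,"ay": 0,"az": 0.105,"claw": 2.5},{"tx": 0,"ty": 0,"tz": 0,"ax": 0,"ay": 0,"az": 0,"claw": 2.5}])

```text
time_s: 13.28
tcp_pos: [0.5308, -0.1096, 0.1174]
ee_rot: [[0.977, -0.215, 0.002], [-0.215, -0.977, -0.001], [0.002, 0.0, -1.0]]
wrist_force: [2.6, -4.9, 4.1]
gripper_width: 0.382
gripper_force: 30.0
```

```bash
python3 t.py
```

```text
yaw -12.41 j6 72.05 tcp [ 0.5308 -0.1096  0.1174] M [-1.325 -0.845 -0.243] F [ 2.6 -4.9  4.1] eff6 -0.239 w 0.382 gf 30.0 t 13.28
```

Call:
drive_tool(rows=[{"tx": 0,"ty": 0,"tz": 0.03,"ax": 0,"ay": 0,"az": 0.105,"claw": 2.5},{"tx": 0,"ty": 0,"tz": 0.03,"ax": 0,"ay": 0,"az": 0.105,"claw": 2.5},{"tx": 0,"ty": 0,"tz": 0,"ax": 0,"ay": 0,"az": 0,"claw": 2.5}])

```text
time_s: 13.53
tcp_pos: [0.5308, -0.1096, 0.1169]
ee_rot: [[0.91, -0.414, 0.002], [-0.414, -0.91, -0.001], [0.002, -0.0, -1.0]]
wrist_force: [4.5, -4.3, 3.2]
gripper_width: 0.386
gripper_force: 30.0
```

```bash
python3 t.py
```

```text
yaw -24.45 j6 60.01 tcp [ 0.5308 -0.1096  0.1169] M [-1.328 -0.727 -0.311] F [ 4.5 -4.3  3.2] eff6 -0.238 w 0.386 gf 30.0 t 13.53
```

Call:
drive_tool(rows=[{"tx": 0,"ty": 0,"tz": 0.03,"ax": 0,"ay": 0,"az": 0.105,"claw": 2.5},{"tx": 0,"ty": 0,"tz": 0.02,"ax": 0,"ay": 0,"az": 0.105,"claw": 2.5},{"tx": 0,"ty": 0,"tz": 0,"ax": 0,"ay": 0,"az": 0,"claw": 2.5}])

```text
time_s: 13.78
tcp_pos: [0.5308, -0.1096, 0.1163]
ee_rot: [[0.804, -0.595, 0.002], [-0.595, -0.804, -0.001], [0.002, -0.001, -1.0]]
wrist_force: [2.7, -4.2, 4.3]
gripper_width: 0.382
gripper_force: 30.0
```

```bash
python3 t.py
```

```text
yaw -36.48 j6 47.98 tcp [ 0.5308 -0.1096  0.1163] M [-1.289 -0.784 -0.326] F [ 2.7 -4.2  4.3] eff6 -0.238 w 0.382 gf 30.0 t 13.78
```

Call:
drive_tool(rows=[{"tx": 0,"ty": 0,"tz": 0.03,"ax": 0,"ay": 0,"az": 0.105,"claw": 2.5},{"tx": 0,"ty": 0,"tz": 0.03,"ax": 0,"ay": 0,"az": 0.105,"claw": 2.5},{"tx": 0,"ty": 0,"tz": 0,"ax": 0,"ay": 0,"az": 0,"claw": 2.5}])

```text
time_s: 14.03
tcp_pos: [0.5308, -0.1096, 0.1158]
ee_rot: [[0.662, -0.749, 0.002], [-0.749, -0.662, -0.001], [0.002, -0.001, -1.0]]
wrist_force: [4.0, -5.0, 4.4]
gripper_width: 0.382
gripper_force: 30.0
```

```bash
python3 t.py
```

```text
yaw -48.51 j6 35.94 tcp [ 0.5308 -0.1096  0.1158] M [-1.315 -0.747 -0.234] F [ 4.  -5.   4.4] eff6 -0.237 w 0.382 gf 30.0 t 14.03
```

Call:
drive_tool(rows=[{"tx": 0,"ty": 0,"tz": 0.03,"ax": 0,"ay": 0,"az": 0.105,"claw": 2.5},{"tx": 0,"ty": 0,"tz": 0.02,"ax": 0,"ay": 0,"az": 0.105,"claw": 2.5},{"tx": 0,"ty": 0,"tz": 0,"ax": 0,"ay": 0,"az": 0,"claw": 2.5}])

```text
time_s: 14.28
tcp_pos: [0.5308, -0.1096, 0.1152]
ee_rot: [[0.492, -0.871, 0.002], [-0.871, -0.492, -0.001], [0.002, -0.002, -1.0]]
wrist_force: [2.1, -5.4, 4.5]
gripper_width: 0.38
gripper_force: 30.0
```

```bash
python3 t.py
```

```text
yaw -60.55 j6 23.91 tcp [ 0.5308 -0.1096  0.1152] M [-1.337 -0.79  -0.253] F [ 2.1 -5.4  4.5] eff6 -0.237 w 0.380 gf 30.0 t 14.28
```

Call:
drive_tool(rows=[{"tx": 0,"ty": 0,"tz": 0.03,"ax": 0,"ay": 0,"az": 0.105,"claw": 2.5},{"tx": 0,"ty": 0,"tz": 0.03,"ax": 0,"ay": 0,"az": 0.105,"claw": 2.5},{"tx": 0,"ty": 0,"tz": 0,"ax": 0,"ay": 0,"az": 0,"claw": 2.5}])

```text
time_s: 14.53
tcp_pos: [0.5308, -0.1096, 0.1147]
ee_rot: [[0.3, -0.954, 0.002], [-0.954, -0.3, -0.001], [0.001, -0.002, -1.0]]
wrist_force: [3.8, -3.8, 3.6]
gripper_width: 0.383
gripper_force: 30.0
```

```bash
python3 t.py
```

```text
yaw -72.57 j6 11.89 tcp [ 0.5308 -0.1096  0.1147] M [-1.376 -0.819 -0.312] F [ 3.8 -3.8  3.6] eff6 -0.237 w 0.383 gf 30.0 t 14.53
```

Call:
drive_tool(rows=[{"tx": 0,"ty": 0,"tz": 0.03,"ax": 0,"ay": 0,"az": 0.105,"claw": 2.5},{"tx": 0,"ty": 0,"tz": 0.02,"ax": 0,"ay": 0,"az": 0.105,"claw": 2.5},{"tx": 0,"ty": 0,"tz": 0,"ax": 0,"ay": 0,"az": 0,"claw": 2.5}])

```text
time_s: 14.78
tcp_pos: [0.5308, -0.1096, 0.1142]
ee_rot: [[0.095, -0.996, 0.002], [-0.996, -0.095, -0.001], [0.001, -0.002, -1.0]]
wrist_force: [2.4, -5.2, 3.2]
gripper_width: 0.383
gripper_force: 30.0
```

```bash
python3 t.py
```

```text
yaw -84.58 j6 -0.13 tcp [ 0.5308 -0.1096  0.1142] M [-1.375 -0.783 -0.143] F [ 2.4 -5.2  3.2] eff6 -0.334 w 0.383 gf 30.0 t 14.78
```

Call:
drive_tool(rows=[{"tx": 0,"ty": 0,"tz": 0.03,"ax": 0,"ay": 0,"az": 0.105,"claw": 2.5},{"tx": 0,"ty": 0,"tz": 0.03,"ax": 0,"ay": 0,"az": 0.105,"claw": 2.5},{"tx": 0,"ty": 0,"tz": 0,"ax": 0,"ay": 0,"az": 0,"claw": 2.5}])

```text
time_s: 15.03
tcp_pos: [0.5308, -0.1096, 0.1137]
ee_rot: [[-0.115, -0.993, 0.002], [-0.993, 0.115, -0.001], [0.0, -0.002, -1.0]]
wrist_force: [2.4, -4.7, 4.6]
gripper_width: 0.383
gripper_force: 30.0
```

```bash
python3 t.py; python3 - <<'E'
from h import *
a,_,_=snap('wrist','w6'); b,d,_=snap('scene','s6')
cv2.imwrite('pics/m6.png',np.hstack([cv2.resize(a[150:384,100:412],(400,300)),cv2.resize(b[150:240,220:320],(400,300),interpolation=cv2.INTER_CUBIC)])[:,:,::-1])
E
```

```text
yaw -96.59 j6 -12.14 tcp [ 0.5308 -0.1096  0.1137] M [-1.355 -0.773 -0.128] F [ 2.4 -4.7  4.6] eff6 -0.358 w 0.383 gf 30.0 t 15.03
```

View pics/m6.png

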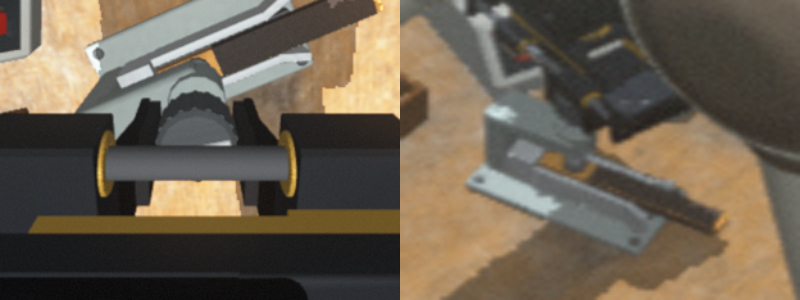

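Effort stepped from 0.237 to 0.334 at yaw −84.6, then to 0.358. The pointer is still at the same place relative to the fingers, so there is no slip. First touch is therefore near yaw −75, and I'll go on while watching the slope.

Call:
drive_tool(rows=[{"tx": 0,"ty": 0,"tz": 0.03,"ax": 0,"ay": 0,"az": 0.105,"claw": 2.5},{"tx": 0,"ty": 0,"tz": 0.02,"ax": 0,"ay": 0,"az": 0.105,"claw": 2.5},{"tx": 0,"ty": 0,"tz": 0,"ax": 0,"ay": 0,"az": 0,"claw": 2.5}])

```text
time_s: 15.38
tcp_pos: [0.5307, -0.1096, 0.1131]
ee_rot: [[-0.319, -0.948, 0.002], [-0.948, 0.319, -0.001], [-0.0, -0.002, -1.0]]
wrist_force: [1.9, -5.3, 3.6]
gripper_width: 0.382
gripper_force: 30.0
```

```bash
python3 t.py
```

```text
yaw -108.61 j6 -24.16 tcp [ 0.5307 -0.1096  0.1131] M [-1.382 -0.817 -0.162] F [ 1.9 -5.3  3.6] eff6 -0.366 w 0.382 gf 30.0 t 15.38
```

Call:
drive_tool(rows=[{"tx": 0,"ty": 0,"tz": 0.03,"ax": 0,"ay": 0,"az": 0.105,"claw": 2.5},{"tx": 0,"ty": 0,"tz": 0.03,"ax": 0,"ay": 0,"az": 0.105,"claw": 2.5},{"tx": 0,"ty": 0,"tz": 0,"ax": 0,"ay": 0,"az": 0,"claw": 2.5}])

```text
time_s: 15.63
tcp_pos: [0.5308, -0.1096, 0.1126]
ee_rot: [[-0.51, -0.86, 0.002], [-0.86, 0.51, -0.001], [-0.0, -0.002, -1.0]]
wrist_force: [1.9, -4.5, 4.6]
gripper_width: 0.382
gripper_force: 30.0
```

```bash
python3 t.py
```

```text
yaw -120.64 j6 -36.20 tcp [ 0.5308 -0.1096  0.1126] M [-1.432 -0.821 -0.124] F [ 1.9 -4.5  4.6] eff6 -0.378 w 0.382 gf 30.0 t 15.63
```

Call:
drive_tool(rows=[{"tx": 0,"ty": 0,"tz": 0.03,"ax": 0,"ay": 0,"az": 0.105,"claw": 2.5},{"tx": 0,"ty": 0,"tz": 0.02,"ax": 0,"ay": 0,"az": 0.105,"claw": 2.5},{"tx": 0,"ty": 0,"tz": 0,"ax": 0,"ay": 0,"az": 0,"claw": 2.5}])

```text
time_s: 15.88
tcp_pos: [0.5307, -0.1096, 0.1121]
ee_rot: [[-0.678, -0.735, 0.002], [-0.735, 0.678, -0.001], [-0.001, -0.002, -1.0]]
wrist_force: [2.7, -4.7, 4.6]
gripper_width: 0.383
gripper_force: 30.0
```

```bash
python3 t.py
```

```text
yaw -132.67 j6 -48.23 tcp [ 0.5307 -0.1096  0.1121] M [-1.392 -0.826 -0.128] F [ 2.7 -4.7  4.6] eff6 -0.392 w 0.383 gf 30.0 t 15.88
```

Call:
drive_tool(rows=[{"tx": 0,"ty": 0,"tz": 0.03,"ax": 0,"ay": 0,"az": 0.117,"claw": 2.5},{"tx": 0,"ty": 0,"tz": 0.03,"ax": 0,"ay": 0,"az": 0.117,"claw": 2.5},{"tx": 0,"ty": 0,"tz": 0.03,"ax": 0,"ay": 0,"az": 0.117,"claw": 2.5},{"tx": 0,"ty": 0,"tz": 0.03,"ax": 0,"ay": 0,"az": 0.117,"claw": 2.5},{"tx": 0,"ty": 0,"tz": 0.03,"ax": 0,"ay": 0,"az": 0.117,"claw": 2.5},{"tx": 0,"ty": 0,"tz": 0,"ax": 0,"ay": 0,"az": 0,"claw": 2.5}])

```text
time_s: 16.38
tcp_pos: [0.5307, -0.1096, 0.1106]
ee_rot: [[-0.971, -0.238, 0.002], [-0.238, 0.971, -0.001], [-0.002, -0.001, -1.0]]
wrist_force: [2.4, -5.2, 5.4]
gripper_width: 0.385
gripper_force: 30.0
```

```bash
python3 t.py
```

```text
yaw -166.21 j6 -81.77 tcp [ 0.5307 -0.1096  0.1106] M [-1.506 -0.834 -0.112] F [ 2.4 -5.2  5.4] eff6 -0.449 w 0.385 gf 30.0 t 16.38
```

Call:
drive_tool(rows=[{"tx": 0,"ty": 0,"tz": 0,"ax": 0,"ay": 0,"az": 0,"claw": 6},{"tx": 0,"ty": 0,"tz": 0,"ax": 0,"ay": 0,"az": 0,"claw": 6},{"tx": 0,"ty": 0,"tz": 0,"ax": 0,"ay": 0,"az": 0,"claw": 6},{"tx": 0,"ty": 0,"tz": 0,"ax": 0,"ay": 0,"az": 0,"claw": 6},{"tx": 0,"ty": 0,"tz": 0,"ax": 0,"ay": 0,"az": 0,"claw": 6},{"tx": 0,"ty": 0,"tz": -2,"ax": 0,"ay": 0,"az": 0,"claw": 6},{"tx": 0,"ty": 0,"tz": -3,"ax": 0,"ay": 0,"az": 0,"claw": 6},{"tx": 0,"ty": 0,"tz": -3,"ax": 0,"ay": 0,"az": 0,"claw": 6},{"tx": 0,"ty": 0,"tz": 0,"ax": 0,"ay": 0,"az": 0,"claw": 6}])

```text
time_s: 17.13
tcp_pos: [0.5332, -0.1094, 0.1957]
ee_rot: [[-0.972, -0.236, 0.011], [-0.236, 0.972, -0.001], [-0.01, -0.004, -1.0]]
wrist_force: [0.8, -1.5, 0.5]
gripper_width: 0.686
gripper_force: 0.0
```

Call:
drive_tool(rows=[{"tx": -3,"ty": 0,"tz": 0,"ax": 0,"ay": 0,"az": 0,"claw": 6},{"tx": -3,"ty": 0,"tz": 0,"ax": 0,"ay": 0,"az": 0,"claw": 6},{"tx": 0,"ty": 0,"tz": 0,"ax": 0,"ay": 0,"az": 0,"claw": 6},{"tx": 0,"ty": 0,"tz": 0,"ax": 0,"ay": 0,"az": 0,"claw": 6}])

```text
time_s: 17.47
tcp_pos: [0.5885, -0.0946, 0.1885]
ee_rot: [[-0.972, -0.235, -0.002], [-0.235, 0.972, 0.0], [0.002, 0.001, -1.0]]
wrist_force: [-0.8, -0.1, -0.5]
gripper_width: 0.69
gripper_force: 0.0
```

```bash
python3 t.py; python3 - <<'E'
from cl import *
a,_,s=snap('wrist','w7'); z,Q,t=ana('w7'); S=Q[0:230].reshape(-1,3)
g=S[(S[:,2]>.034)&(S[:,2]<.046)&(S[:,0]>-.2)&(S[:,0]<-.085)&(abs(S[:,1])<.02)]; print(len(g), g.min(0) if len(g) else 0,g.max(0) if len(g) else 0)
k=S[(S[:,2]>.125)&(S[:,2]<.16)&(np.hypot(S[:,0],S[:,1])<.03)]; print('knob top',np.median(k[:,2]) if len(k) else 0)
k5=ana('w5')[1][0:230].reshape(-1,3); k5=k5[(k5[:,2]>.135)&(np.hypot(k5[:,0],k5[:,1])<.03)]; print('before',np.median(k5[:,2]))
cv2.imwrite('pics/w7b.png',a[:,:,::-1])
E
```

```text
yaw -166.42 j6 -82.80 tcp [ 0.5885 -0.0946  0.1885] M [ 0.048  0.009 -0.023] F [-0.8 -0.1 -0.5] eff6 0.001 w 0.690 gf 0.0 t 17.47
810 [-0.11509096 -0.01037858  0.03791489] [-0.08504895  0.01080522  0.04303637]
knob top 0.1372739115127092
before 0.14747937200756323
```

View pics/w7b.png

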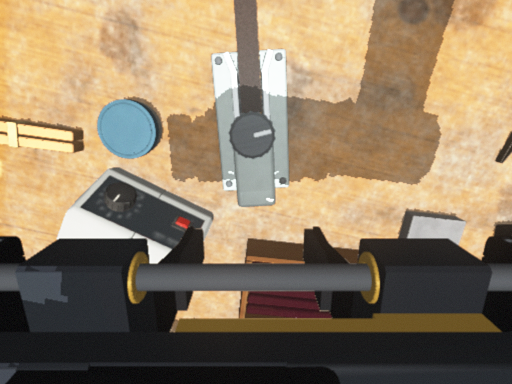

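The view shows the clamp with the stick in its channel and the knob at (252,134), its pointer to the right as before in the tool frame. The knob sank 10.2 mm for 226° turned, so the grip did not slip. The dish and wooden clamp look undisturbed, so I'm handing in.

```bash
python3 -c "
from station import finish_job; print(finish_job())"
```

```text
the job is handed in; nothing more can be done
None
```

The stick is home against the end stop and released, the clamp is tightened about 90° past first touch (judged from the wrist-joint effort, since I couldn't read the foot force), and the job is handed in at about 17.5 s; no verdict came back.

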